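# Lock a filling nozzle in the cam clamp

## Robot

A 6-joint arm with a two-finger parallel gripper is mounted at the origin on a cart in front of the work surface, level with it; the furniture and walls round the work are solid. World frame = base frame: x ahead of the robot, y to its left, z up, the work surface at z = 0. Lengths are in m, angles in rad, forces in N, time in s.
With the tool pointing down it reaches from about 0.425 to 0.95 m from the base axis. Payload 3.5 kg.
Tool frame: the origin (TCP) lies at the very end of the fingers, on their centre line; the grasp point (between the pads) lies r.hold_point_z behind it (r.hold_point_z is the distance from the TCP to the grasp point, in m); z points along the fingers, x is the direction in which the jaws open and shut, and the axes are right-handed (so a half turn about z gives the same grasp; the last joint's range is limited). The gripper opens to 85 mm and grips with 20 to 120 N. Pads are 22 mm wide; open, the fingers measure 114 mm over their backs; the gripper's body (76 mm by 85 mm) begins 54 mm behind the grasp point. The pads swing forward as they close: fully open they stand 13 mm farther back than shut.
Start: joints at [1.157, 0.286, 1.577, -0, 1.279, -0.15], TCP at [0.176, 0.652, 0.231] pointing down, gripper open.
Joint ranges: [-2.77, 2.77], [-0.9, 2.22], [0.21, 2.48], [-1.53, 4.67], [0.24, 2.81], [-2.84, 2.84]. Speed limits (rad/s): [2.79, 2.79, 3.14, 3.14, 3.14, 3.14].

## Interface

Orientations are given as [roll, pitch, yaw] about the fixed x, y, z axes, in that order (R = Rz(yaw) Ry(pitch) Rx(roll)).
In Python, from bench import r, status, viewer, job gives the robot as it stands. The module is installed in compiled form; this text tells all that it offers. Calls block until the motion is done:
- r.move_to(position, orientation): joint-space move of the TCP to a pose.
- r.move_straight(position, orientation=None, feed=0.15, contact_N=None): straight line of the TCP; orientation=None keeps the orientation; feed is the mean speed in m/s. With contact_N (N) it stops when the force on the tool has changed by that much, and returns True; else False.
- r.goto_joints(angles): joint-space move.
- r.move_gripper(opening, f_grip=None): finger opening in m; f_grip is the grip in N (None keeps the last); returns when the fingers have stopped.
- r.hold(seconds).
- r.ik(position, orientation): joint angles nearest the present ones, or None.
- status.observe(): the state.
- viewer.camera(name): name is "scene" or "top" or "wrist"; returns the picture (384x512x3 uint8, blue, green, red); there is no depth.
- viewer.camera_params(name): a dict with "K" (3x3 intrinsics, pixels), "R" (3x3) and "t" (3): a world point X has camera coordinates R X + t; the wrist camera has in their place "tool_from_camera" (4x4, takes a point from camera to tool coordinates, whose origin is the TCP and whose axes are the tool frame's). Camera axes: x right, y down, z forward; pixel columns grow to the right and rows downward; lengths in m; the calibration is good to about 2 mm. A picture is of the moment at which its call begins: read the wrist's pose just before it. camera_params takes no time and is no camera call.
A pose or a line that the arm cannot do raises r.Unreachable and nothing moves.
- job.hand_in(): hands the job in, once; it reports no verdict.
The state is a dict: "time": time; "q": joint angles; "dq": joint speeds; "joint_efforts": joint torques, N m; "tool_pos": TCP position; "eef_rot": TCP orientation; "wrist_force": force on the tool from outside, world axes, zero at the start; "moment": the same for the moment, N m; "grip_width": finger opening in m.
Only numpy, scipy, OpenCV 4.12 (cv2) and the standard library are available. Lean on these libraries where they do the work, as an engineer would, in place of code of your own. Each camera call takes 0.05 s, during which the arm holds its last target. There are 200 camera calls.

## Task

Get the spare filling nozzle ready for its fitting in the bench clamp: with your fingertips push the nozzle along the clamp's bed until its hexagon sits fully home against the stop plate, then push the red-knobbed lever past its light-hold notch, all the way to the second stop, so that the nozzle is firmly clamped there. Do not pick the nozzle up, and leave the other things on the bench where they are.

Things in the scene. Friction and masses are not known exactly. Their poses are not given: they have to be found in the camera images.
- nozzle_clamp: bench clamp, fixed; grey base plate 120 x 160 x 16 mm. Origin on the bench under the clamped nozzle's axis; x = the way the nozzle is pushed home (about away from the robot), y left, z up. In mm: plate x -55..65, y -125..35, top (the bed) z 16; steel jaw x -8..20, y 9.5..25.5, z 16..32; blue moving jaw x -7..19, y -36..-14, same height. The bed is free at x < -8, behind the nozzle.
- stop_face (a point): point on the near face of the steel stop plate (8 mm thick, 20 mm high, slotted for the nozzle's tube, across the bed at clamp x 20 mm), on the axis of the clamped nozzle, 24 mm above the bench; axes as the clamp's (x = push direction). The nozzle is home when its shoulder touches this face.
- nozzle: loose spare filling nozzle, about 50 g, 70 mm long, lying on the bed: thin steel tube (9 mm thick) ahead in the slot, hexagon collar (19 wide, 16 long, 16 mm high) between the jaws, brass stub (12 mm thick, 18 mm long) towards the robot. Slides easily (1 N or so) with some side play. Origin at its underside (bed level), 1 mm ahead of the shoulder; its y axis points back to the near end.
- nozzle_shoulder (a point): front face of the nozzle's hexagon, on its axis, 24 mm above the bench. At the start 10 to 26 mm short of the stop face.
- nozzle_end (a point): centre of the flat near end of the brass stub (12 mm in diameter), 34 mm behind the shoulder, 24 mm above the bench and 8 mm above the bed: the place to push.
- cam_lever (a joint): angle of the clamp lever (rad) about a vertical axis; grows anticlockwise from above, the knob going to the clamp's +x. 0 = open (white mark), 0.6 = first notch, light hold (yellow mark; the nozzle still slides), 1.2 = second stop, clamped (green mark). A spring detent holds each; the humps near 0.3 and 0.9 take about 6 N at the knob. Starts open or in the first notch, rarely between.
- lever_knob (a point): on the axis of the lever's upright red knob, 61 mm above the bench, 85 mm from the pivot. The knob is a round post, 19 to 20 mm in diameter from 43 to 75 mm above the bench, top at 82 mm. The flat arm below it is 14 mm wide, its top 35 mm above the bench.
- lever_pivot (a point): on the lever's vertical pivot axis, 55 mm above the bench (hub top 45 mm), on the right (-y) part of the clamp. The knob goes round it at 85 mm radius; at joint value q the arm points from the pivot at q - 2.171 rad from the clamp's x axis, anticlockwise. The detent plunger in its blue holder (40 mm high) lies 20 to 60 mm ahead of the pivot.
- clamp_pad: black sprung pad of the moving jaw, 24 x 4.5 x 13 mm; the jaw closes by 5.9 mm as the lever goes to the second stop, shoves the nozzle to the left against the steel jaw and presses it with about 10 N. This origin lies at bed level in mid-channel, 16 mm left of the pad.
- elbow: bystander: loose brass elbow fitting 32 x 34 x 18 mm, lying to the left of the clamp. Origin at its underside.
- tee: bystander: loose grey tee fitting 29 x 34 x 16 mm, lying behind the clamp. Origin at its underside.
- spanner: bystander: loose steel combination spanner 188 x 34 x 8 mm, lying at the back behind the clamp. Origin at its underside.
- pouch_filled_3: bystander: flat filled pouch 142 x 89 x 17 mm, to the left in front of the clamp. Origin at its underside.
- hex_key: bystander: loose black L-shaped hex key 87 x 38 x 7 mm, behind the clamp on the left. Origin at its underside.

How it is judged:
On the way, in this order (a step that is already met when the one before it is completed fails the run):
1. the nozzle is fully home: its shoulder within 2 mm of the stop face while the lever is not yet locked (below 0.9 rad) (x of nozzle_shoulder in the frame of stop_face above -0.002 m and value of joint cam_lever below 0.9 rad), for 0.2 s.
2. the lever has gone past the first notch to the second stop (over 1.13 rad) (value of joint cam_lever above 1.13 rad), for 0.2 s.
At the end, for the whole second after the job is handed in: The nozzle lies level in the clamp with its shoulder within 2 mm of the stop face, square to it (3.4 degrees) and against the fixed jaw (2.5 mm), the lever is at the second stop (over 1.13 rad), and the pad presses the nozzle with more than 4 N (x of nozzle_shoulder in the frame of stop_face above -0.002 m and value of joint cam_lever above 1.13 rad and contact force between clamp_pad and nozzle above 4 N and y of nozzle_shoulder in the frame of stop_face above -0.0025 m and z of nozzle_shoulder in the frame of stop_face below 0.003 m and angle between the y axis of nozzle_shoulder and the x axis of nozzle_clamp, either way round below 0.06 rad); the robot touches nothing.
It fails at once if the nozzle is picked up (raised by more than 12 mm) or tipped up (z of nozzle_shoulder in the frame of stop_face above 0.012 m or z of nozzle_end in the frame of stop_face above 0.015 m).
It fails at once if another thing on the bench (elbow, tee, spanner, hex key, pouch) is moved by more than 30 mm (distance of any of elbow, tee, spanner, pouch_filled_3, hex_key from where it was at the start of the episode above 0.03 m).
It also fails if it takes over 45 s, if anything falls off the work surface, if the arm or the gripper's body presses on something with over 40 N, if the wrist force passes 120 N, or if a joint passes its speed limit or range.

## Working session

There is one attempt and no reset: what is moved stays moved. The work goes in short steps, each a Python script; the robot and the scene stay as the last script left them, time stands still between calls to the robot, and variables do not carry over. Pictures are saved under pics/ and viewed, about 8 in all and at most 12, crops included, and the job is handed in when it is done.

```bash
mkdir -p pics
cat > h.py <<'E'
import numpy as np, cv2
from bench import r, status, viewer, job
def ray(name,uv):
    p=viewer.camera_params(name)
    if "R" in p:
        R=np.array(p["R"]);t=np.array(p["t"]);o=-R.T@t;M=R.T
    d=M@np.linalg.inv(np.array(p["K"]))@np.array([uv[0],uv[1],1.]);return o,d/np.linalg.norm(d)
def onz(name,uv,z):
    o,d=ray(name,uv);return o+d*(z-o[2])/d[2]
def proj(name,X):
    p=viewer.camera_params(name);c=np.array(p["R"])@np.array(X)+np.array(p["t"]);u=np.array(p["K"])@c;return u[:2]/u[2]
E
python3 - <<'E'
from h import *
a=viewer.camera("scene");b=viewer.camera("top")
cv2.imwrite("pics/s0.png",a);cv2.imwrite("pics/t0.png",b)
print(status.observe(), r.hold_point_z)
for n in("scene","top"):
    p=viewer.camera_params(n);R=np.array(p["R"]);print(n,np.round(p["K"],1).tolist(),np.round(-R.T@np.array(p["t"]),3),np.round(R,2).tolist())
print(viewer.camera_params("wrist"))
E
```

```text
{'time': 0.1, 'q': array([ 1.15700682e+00,  2.87097606e-01,  1.57800078e+00,  3.11775272e-05,
        1.27861438e+00, -1.50015558e-01]), 'dq': array([ 0.00070002, -0.00297057, -0.00281672,  0.00077297,  0.00093689,
        0.00069089]), 'joint_efforts': array([ 6.49450212e-04, -4.07294190e+01, -2.93698937e+01, -1.36807571e-04,
        3.40931030e-03, -5.89791416e-07]), 'tool_pos': array([0.17572722, 0.65112093, 0.23008796]), 'eef_rot': array([-3.14124629e+00,  2.09184999e-03,  1.30701373e+00]), 'wrist_force': array([-0.41322883, -0.30864195, -1.1681576 ]), 'moment': array([-0.02718856, -0.06592461,  0.00808366]), 'grip_width': 0.08511440649290668} 0.0187
scene [[489.3, 0.0, 253.6], [0.0, 489.3, 191.2], [0.0, 0.0, 1.0]] [ 0.11  -0.641  0.697] [[0.74, -0.67, 0.01], [-0.49, -0.55, -0.68], [0.47, 0.5, -0.73]]
top [[405.9, 0.0, 252.6], [0.0, 405.9, 192.3], [0.0, 0.0, 1.0]] [ 0.373 -0.228  0.9  ] [[-0.02, -1.0, -0.02], [-0.98, 0.02, -0.19], [0.19, 0.02, -0.98]]
{'K': array([[330.64393696,   0.        , 252.54589688],
       [  0.        , 330.64393696, 197.62773709],
       [  0.        ,   0.        ,   1.        ]]), 'tool_from_camera': array([[ 9.99998841e-01,  6.85456442e-04,  1.35934845e-03,
        -1.42392632e-05],
       [-1.08229722e-03,  9.48045926e-01,  3.18131656e-01,
        -8.27323476e-02],
       [-1.07065937e-03, -3.18132758e-01,  9.48045570e-01,
        -1.42586972e-01],
       [ 0.00000000e+00,  0.00000000e+00,  0.00000000e+00,
         1.00000000e+00]])}
```

View pics/s0.png

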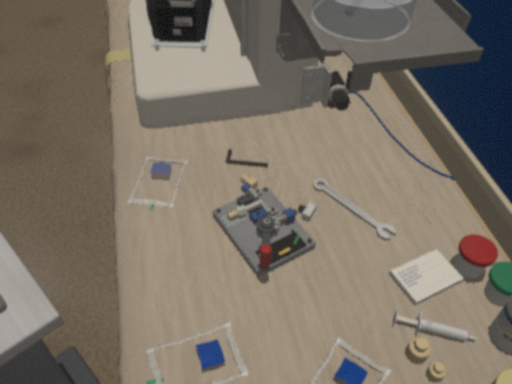

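View pics/t0.png

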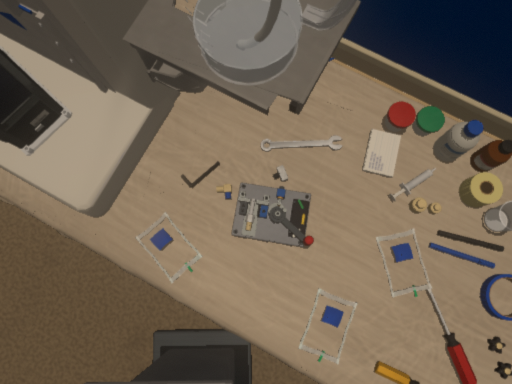

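The scene view shows the clamp at about (263,228) with the red knob at (265,256). In the top view the clamp is at (272,214) and the knob at (309,240). A machine stands to the left and behind it. Next I'll localise these and check that the approach is clear.

Run:
```python
from h import *
for n,l in(("top",[(241,184),(310,190),(306,247),(233,238)]),):
    print("plate",[np.round(onz(n,p,.016),3).tolist() for p in l])
print("machine base corners scene", [np.round(onz("scene",p,0),3).tolist() for p in [(145,125),(110,50),(330,100)]])
print("top",[np.round(onz("top",p,0),3).tolist() for p in [(78,218),(0,165),(185,95),(265,105),(125,40),(330,45)]])
for X in([0,0,0],[0,0,.3],[.176,.652,.23],[.4,0,0]): print(X,proj("scene",X).round(),proj("top",X).round())
a=cv2.imread("pics/t0.png")[165:265,215:330]
cv2.imwrite("pics/t0c.png",cv2.resize(a,None,fx=6,fy=6,interpolation=cv2.INTER_CUBIC))
q=status.observe()["q"];print(r.ik([.45,-.2,.3],[np.pi,0,0]))
w=viewer.camera("wrist");cv2.imwrite("pics/w0.png",w)
```

```text
plate [[0.568, -0.184, 0.016], [0.55, -0.337, 0.016], [0.425, -0.322, 0.016], [0.448, -0.165, 0.016]]
machine base corners scene [[0.509, 0.141, 0.0], [0.615, 0.462, 0.0], [0.887, -0.07, 0.0]]
top [[0.502, 0.186, 0.0], [0.63, 0.378, 0.0], [0.792, -0.052, 0.0], [0.761, -0.242, 0.0], [0.941, 0.098, 0.0], [0.911, -0.403, 0.0]]
[0, 0, 0] [-75. 304.] [154. 464.]
[0, 0, 0.3] [-201.  169.] [ 92. 572.]
[0.176, 0.652, 0.23] [-146.  -11.] [-295.  411.]
[0.4, 0, 0] [139. 183.] [159. 262.]
[-6.24582656e-01 -1.73657191e-01  1.93263774e+00 -4.44089210e-16
  1.38261210e+00 -6.24582656e-01]
```

View pics/t0c.png

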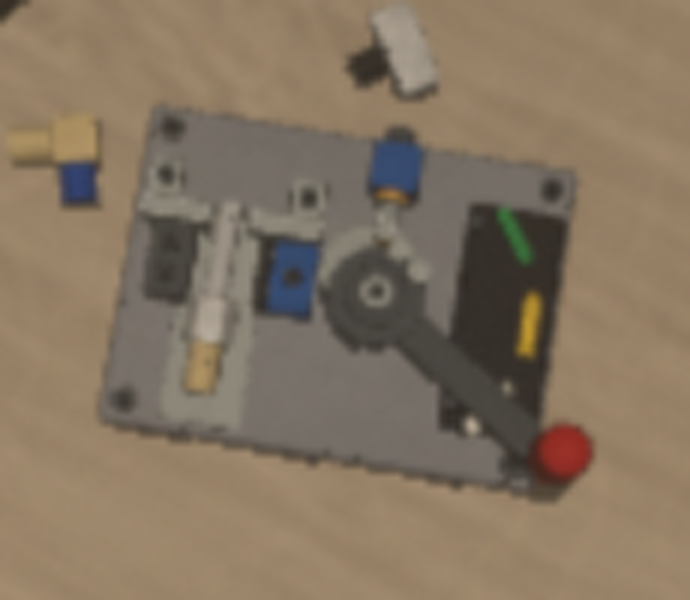

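Lever open. The tee and elbow are clear of the work. I'll retract to a small radius, swing past the machine, and look at the clamp with the wrist camera.

```bash
cat >> h.py <<'E'
def wray(pose,uv):
    from scipy.spatial.transform import Rotation as Ro
    p=viewer.camera_params("wrist");T=np.array(p["tool_from_camera"])
    Rt=Ro.from_euler("xyz",pose[1]).as_matrix()
    d=np.linalg.inv(np.array(p["K"]))@np.array([uv[0],uv[1],1.])
    return Rt@T[:3,3]+pose[0], Rt@T[:3,:3]@d
def wonz(pose,uv,z):
    o,d=wray(pose,uv);return o+d*(z-o[2])/d[2]
E
python3 - <<'E'
from h import *
g=lambda x,y:(215+(x-2.5)/6,165+(y-2.5)/6)
for n,p,z in(("TL",(155,105),.016),("TR",(575,175),.016),("BR",(550,488),.016),("BL",(100,420),.016),("hub",(376,292),.045),("knob",(564,452),.082),("stub end",(200,388),.024)):
    print(n,onz("top",g(*p),z).round(4))
r.move_gripper(0.0)
s=status.observe();p=s["tool_pos"];k=.445/np.hypot(p[0],p[1])
r.move_straight([p[0]*k,p[1]*k,.25])
s=status.observe();q=list(s["q"]);print(q,s["tool_pos"],s["grip_width"],s["time"])
q[0]=-.55;r.goto_joints(q)
s=status.observe();print(s["tool_pos"],s["eef_rot"],s["time"])
r.move_to([.46,-.23,.17],[np.pi,0,1.41])
s=status.observe();w=viewer.camera("wrist");print(s["tool_pos"],s["eef_rot"],s["q"].round(2),s["time"])
np.savez("w1.npz",p=s["tool_pos"],o=s["eef_rot"])
cv2.imwrite("pics/w1.png",w);cv2.imwrite("pics/w1b.png",cv2.resize(w,(800,600),interpolation=cv2.INTER_CUBIC))
E
```

```text
TL [ 0.5721 -0.1825  0.016 ]
TR [ 0.5419 -0.3371  0.016 ]
BR [ 0.4276 -0.3228  0.016 ]
BL [ 0.4554 -0.161   0.016 ]
hub [ 0.4959 -0.2614  0.045 ]
knob [ 0.4353 -0.3209  0.082 ]
stub end [ 0.4654 -0.1978  0.024 ]
[np.float64(1.0783937308174294), np.float64(-0.25916816033285117), np.float64(2.0939229729229822), np.float64(3.673516902450106e-05), np.float64(1.306868137124528), np.float64(-0.2286433350600074)] [0.11613614 0.42993201 0.24995131] 3.352837806660974e-06 2.6083
[ 0.42269456 -0.14007116  0.24993666] [-3.14133090e+00  2.74480091e-05 -3.20122240e-01] 4.9167
[ 0.46015279 -0.22976578  0.17017507] [3.14137768e+00 8.49462956e-05 1.41002544e+00] [-0.66 -0.01  2.02  0.    1.13 -2.07] 6.5333
```

View pics/w1b.png

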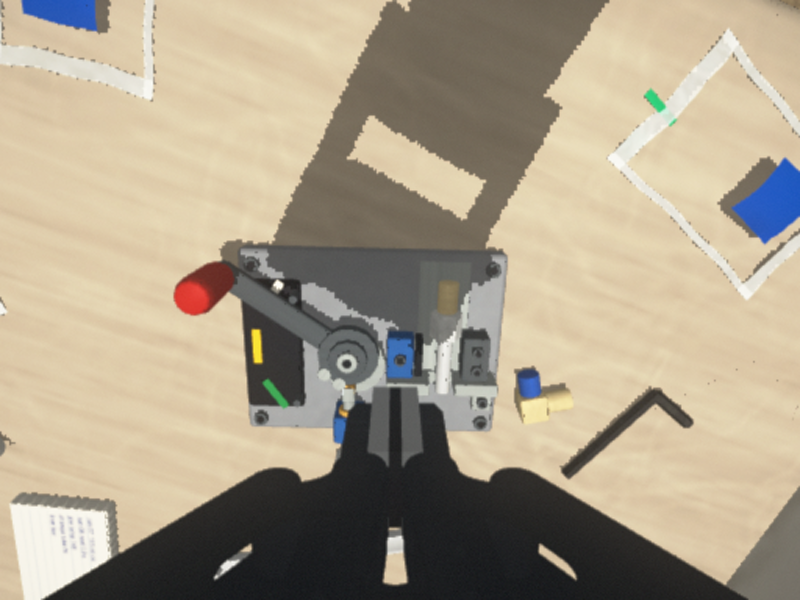

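The wrist view has image up pointing towards the robot. The plate corners are near (240,247), (507,255), (492,430) and (248,427). The hub is at (347,364), the brass stub end at (449,280) and the knob top at about (195,297). Next I'll compute positions and find the stub end and knob by colour.

Run:
```python
from h import *
f=np.load("w1.npz");P=(f["p"],f["o"])
S=512/800
c=lambda u,v:((u+.5)*S-.5,(v+.5)*S-.5)
for n,p,z in(("NR",(240,247),.016),("NL",(507,254),.016),("FL",(492,430),.016),("FR",(249,428),.016),("hub",(346.5,364),.045),("knobtop",(192,298),.082),("stub",(449,280),.024),("tubeLo",(443,390),.024)):
    print(n,wonz(P,c(*p),z).round(4))
w=cv2.imread("pics/w1.png");hsv=cv2.cvtColor(w,cv2.COLOR_BGR2HSV)
br=cv2.inRange(hsv,(14,70,50),(30,255,150));br[:170]=0;br[210:]=0;br[:,:275]=0;br[:,300:]=0
ys,xs=np.nonzero(br);print("stub px",xs.min(),xs.max(),ys.min(),ys.max(),len(xs))
for v in range(ys.min(),ys.max()+1): print(v,xs[ys==v].min(),xs[ys==v].max(),end="; ")
print()
for cam,name in((w,"w"),(cv2.imread("pics/t0.png"),"t"),(cv2.imread("pics/s0.png"),"s")):
    h=cv2.cvtColor(cam,cv2.COLOR_BGR2HSV);m=cv2.inRange(h,(0,150,70),(8,255,255))|cv2.inRange(h,(172,150,70),(180,255,255))
    n,l,st,ce=cv2.connectedComponentsWithStats(m)
    for i in range(1,n):
        if st[i,4]>40: print(name,st[i],ce[i].round(1),cv2.minAreaRect(np.argwhere(l==i)[:,::-1].astype(np.float32)))
a=w[140:285,90:340];cv2.imwrite("pics/w1c.png",cv2.resize(a,None,fx=3.2,fy=3.2,interpolation=cv2.INTER_CUBIC))
```

```text
NR [ 0.4249 -0.315   0.016 ]
NL [ 0.4538 -0.1618  0.016 ]
FL [ 0.57   -0.1823  0.016 ]
FR [ 0.543  -0.3396  0.016 ]
hub [ 0.4954 -0.2628  0.045 ]
knobtop [ 0.4345 -0.3213  0.082 ]
stub [ 0.4617 -0.1978  0.024 ]
tubeLo [ 0.5315 -0.2105  0.024 ]
stub px 280 293 180 200 250
180 282 291; 181 281 292; 182 281 293; 183 281 292; 184 281 292; 185 281 292; 186 281 292; 187 281 292; 188 281 292; 189 281 292; 190 281 292; 191 280 292; 192 280 292; 193 280 292; 194 280 292; 195 280 291; 196 280 291; 197 280 291; 198 280 291; 199 281 291; 200 283 290; 
w [112 169  37  33 812] [129.7 184.5] ((129.50001525878906, 183.50001525878906), (24.041629791259766, 39.59797668457031), 45.0)
t [388 102  28  26 552] [401.3 114.1] ((401.25006103515625, 114.25001525878906), (26.16295051574707, 25.45584487915039), 45.0)
t [304 236   9   9  63] [308.2 240. ] ((308.0, 240.0), (8.0, 8.0), 90.0)
t [447 344  30  40 581] [461.8 364.4] ((461.8620910644531, 364.8448486328125), (43.72504425048828, 14.049789428710938), 66.80140686035156)
s [460 236  37  30 811] [478.2 249.8] ((477.75, 249.75003051757812), (36.06244659423828, 28.284271240234375), 45.0)
s [261 245  11  11  77] [265.8 249.6] ((265.8200378417969, 249.24000549316406), (9.199999809265137, 9.0), 36.869895935058594)
```

View pics/w1c.png

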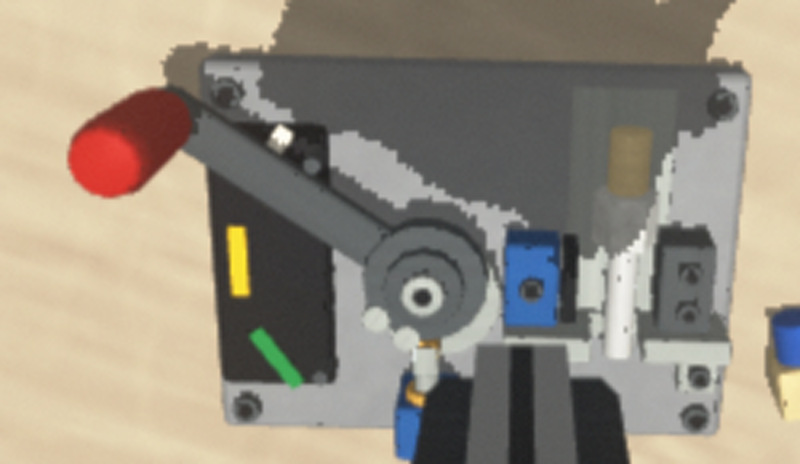

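```bash
cat >> h.py <<'E'
YAW=-.185; O=np.array([.5012,-.2046]); PIV=np.array([.4955,-.2622])
Rc=np.array([[np.cos(YAW),-np.sin(YAW)],[np.sin(YAW),np.cos(YAW)]])
def W(x,y,z): return [*(O+Rc@[x,y]),z]
def C(p): return Rc.T@(np.array(p)[:2]-O)
TOOL=[np.pi,0,YAW+np.pi/2]
E
python3 - <<'E'
from h import *
r.move_to(W(-.072,0,.08),TOOL)
r.move_straight(W(-.072,0,.021),feed=.12)
r.hold(.1);print(status.observe()["wrist_force"].round(2))
hit=r.move_straight(W(-.017,0,.021),feed=.035,contact_N=6)
s=status.observe();print(hit,C(s["tool_pos"]).round(4),s["tool_pos"],s["wrist_force"].round(2),s["time"])
r.hold(.3);s=status.observe();print(C(s["tool_pos"]).round(4),s["wrist_force"].round(2))
w=viewer.camera("wrist");np.savez("w2.npz",p=s["tool_pos"],o=s["eef_rot"]);cv2.imwrite("pics/w2.png",w);cv2.imwrite("pics/w2b.png",cv2.resize(w,(800,600)))
t=viewer.camera("scene");cv2.imwrite("pics/s2.png",t)
E
```

```text
[ 0.57 -0.56 -0.17]
True [-0.0235  0.0003] [ 0.47818986 -0.20002636  0.02022763] [ 0.33  0.84 -0.48] 9.1083
[-0.0241  0.0005] [ 0.69 -0.85  0.28]
```

View pics/w2b.png

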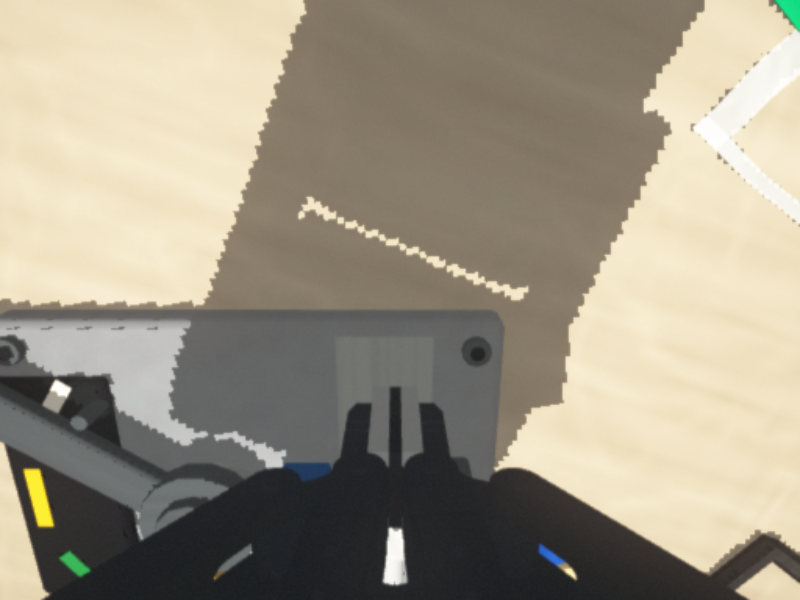

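Contact came at clamp x ≈ -23.5 mm, close to the expected -25. I'll push once more with a harder threshold to confirm this is the hard stop, then back off and look.

Run:
```python
from h import *
r.move_straight(W(-.028,0,.021),feed=.05); r.hold(.1)
hit=r.move_straight(W(-.012,0,.021),feed=.02,contact_N=12)
s=status.observe();print(hit,C(s["tool_pos"]).round(4),s["wrist_force"].round(2),s["time"])
r.hold(.25);s=status.observe();print(C(s["tool_pos"]).round(4),s["wrist_force"].round(2))
r.move_straight(W(-.06,0,.021),feed=.15)
r.move_straight(W(-.06,-.02,.14),feed=.25)
s=status.observe();w=viewer.camera("wrist");np.savez("w3.npz",p=s["tool_pos"],o=s["eef_rot"])
print(s["time"],s["tool_pos"],s["wrist_force"].round(2))
cv2.imwrite("pics/w3.png",w);cv2.imwrite("pics/w3c.png",cv2.resize(w[150:340,180:420],None,fx=3.2,fy=3.2,interpolation=cv2.INTER_CUBIC))
```

```text
True [-0.0235  0.0004] [ 0.39 -0.35 -0.3 ] 10.35
[-0.0242  0.0007] [ 0.28 -0.43  0.28]
11.625 [ 0.43843465 -0.2129521   0.13925714] [-0.53  0.23 -1.19]
```

View pics/w3c.png

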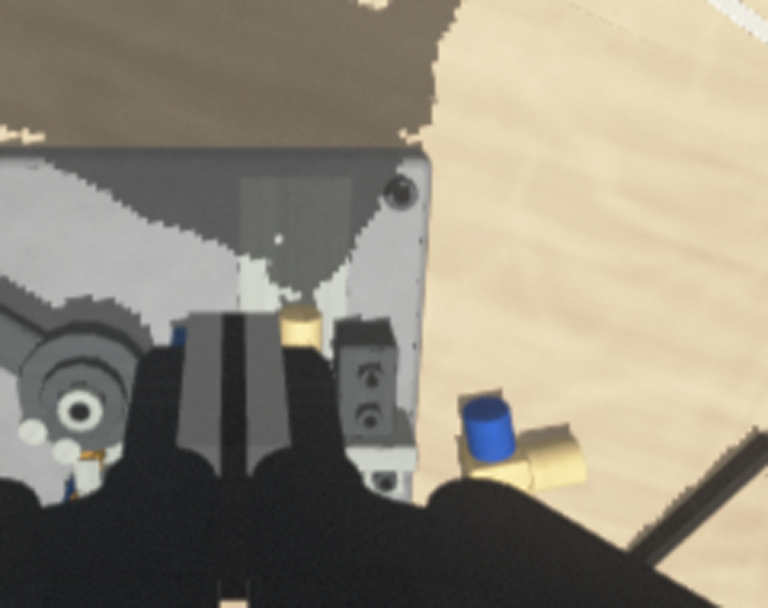

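```bash
cat >> h.py <<'E'
def L(q,d=.0205,z=.043):
    a=q-2.171+YAW; k=PIV+.085*np.array([np.cos(a),np.sin(a)])
    f=YAW+.5*(q-.6); n=np.array([np.cos(f),np.sin(f)])
    return [*(k-n*d),z],[np.pi,0,f+np.pi/2]
E
python3 - <<'E'
from h import *
f=np.load("w3.npz");P=(f["p"],f["o"])
c=lambda u,v:(180+(u+.5)/3.2-.5,150+(v+.5)/3.2-.5)
print("stub end",C(wonz(P,c(301,306),.028)).round(4),"jaw near",C(wonz(P,c(365,320),.032)).round(4),"plate corner",C(wonz(P,c(430,155),.016)).round(4))
q0=status.observe()["q"]
for q in np.linspace(0,1.3,8): print(q,r.ik(*L(q)).round(2)[[0,5]])
p,o=L(0,.04,.12);r.move_to(p,o);p,o=L(0,.04);r.move_straight(p,o,feed=.12)
r.hold(.1);print(status.observe()["wrist_force"].round(1))
for q in np.r_[0:1.15:.115,1.1:1.31:.05]:
    if q==0: p,o=L(0,.022)
    else: p,o=L(q)
    hit=r.move_straight(p,o,feed=.06,contact_N=30)
    s=status.observe();print(round(float(q),3),hit,(s["tool_pos"]-p).round(4),s["wrist_force"].round(1),round(s["time"],2))
    if hit: break
E
```

```text
stub end [-0.0172 -0.0008] jaw near [-0.0152  0.0157] plate corner [-0.0555  0.0333]
0.0 [-0.84 -1.92]
0.18571428571428572 [-0.84 -2.02]
0.37142857142857144 [-0.83 -2.1 ]
0.5571428571428572 [-0.82 -2.18]
0.7428571428571429 [-0.8  -2.26]
0.9285714285714286 [-0.79 -2.34]
1.1142857142857143 [-0.77 -2.41]
1.3 [-0.74 -2.48]
[-0.5 -0.6  0.1]
0.0 False [ 0.0004 -0.0002  0.    ] [0.4 0.2 0.7] 13.5
0.115 False [-0.0016  0.0009 -0.0008] [-5.8  1.   1.9] 13.84
0.23 False [-0.0008  0.0003 -0.0006] [-3.1  0.1  0.7] 14.16
0.345 False [ 0.0008 -0.0002  0.0005] [-1.2  0.6  0.5] 14.47
0.46 False [0.0003 0.     0.0002] [ 0.2 -0.2  0.2] 14.79
0.575 False [-0.0001  0.0001 -0.    ] [0.2 0.3 0.4] 15.11
0.69 False [-0.0011  0.0006 -0.0006] [-3.6 -0.1  0.2] 15.43
0.805 False [-0.0003 -0.     -0.0003] [-1.8 -0.9 -1.5] 15.74
0.92 False [ 0.0009 -0.0001  0.0005] [ 0.4 -0.4  0.8] 16.05
1.035 False [0.0003 0.0001 0.0002] [-0.1 -0.1  0.1] 16.36
1.1 False [-0.  0.  0.] [-0.3  0.3  0.4] 16.61
1.15 False [-0.0001 -0.      0.    ] [-0.3 -0.4 -0.1] 16.86
1.2 False [-0.0001  0.0001 -0.0001] [-1.1  0.1 -0.5] 17.11
1.25 False [-0.0036 -0.0014 -0.0002] [-11.2  -3.4   4.5] 17.36
1.3 False [-0.0073 -0.0031 -0.0002] [-23.6  -8.5   9.1] 17.61
```

The lever went over both humps and met its hard stop at about 1.2 rad. Now I'll back off and check.

Run:
```python
from h import *
f=np.load("w3.npz");P=(f["p"],f["o"])
c=lambda u,v:(180+(u+.5)/3.2-.5,150+(v+.5)/3.2-.5)
print("stub end low",C(wonz(P,c(301,306),.019)).round(4),"jaw near low",C(wonz(P,c(365,320),.016)).round(4))
p,o=L(1.15,.05);r.move_straight(p,o,feed=.12)
r.move_straight([p[0],p[1],.15],o,feed=.25)
r.move_to(W(-.085,-.05,.17),TOOL)
s=status.observe();w=viewer.camera("wrist");P=(s["tool_pos"],s["eef_rot"]);np.savez("w4.npz",p=P[0],o=P[1])
print(s["time"],s["tool_pos"],s["wrist_force"].round(2))
cv2.imwrite("pics/w4.png",w);cv2.imwrite("pics/w4c.png",cv2.resize(w[170:358,110:360],None,fx=3.2,fy=3.2,interpolation=cv2.INTER_CUBIC))
cv2.imwrite("pics/t4.png",viewer.camera("top"))
```

```text
stub end low [-0.0127  0.0001] jaw near low [-0.007   0.0183]
19.2667 [ 0.40794356 -0.23743466  0.16854337] [ 0.64  0.16 -0.18]
```

View pics/w4c.png

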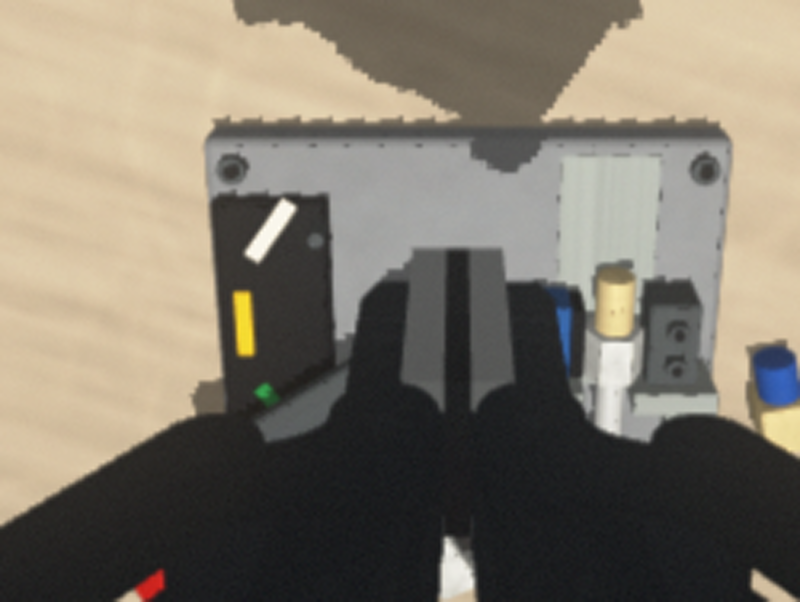

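Run:
```python
from h import *
f=np.load("w4.npz");P=(f["p"],f["o"])
c=lambda u,v:(110+(u+.5)/3.2-.5,170+(v+.5)/3.2-.5)
for n,p,z in(("stub low",(617,265),.0185),("stub axis near",(615,283),.03),("stub axis far",(613,335),.03),("stub L",(596,300),.024),("stub R",(635,300),.024),("hexL",(586,350),.024),("hexR",(638,350),.024),("jaw near low",(671,281),.016),("jaw inner low edge",(645,284),.016),("pad near R",(583,292),.02),("plateNL",(731,138),.016),("plateNR",(207,138),.016)):
    print(n,(1000*C(wonz(P,c(*p),z))).round(1))
t=cv2.imread("pics/t4.png");h=cv2.cvtColor(t,cv2.COLOR_BGR2HSV);m=cv2.inRange(h,(0,150,70),(8,255,255));m[:200]=0;m[260:]=0;m[:,:200]=0;m[:,350:]=0
ys,xs=np.nonzero(m);print(len(xs))
if len(xs):
    k=onz("top",(xs.mean(),ys.mean()),.082);d=k[:2]-PIV;print("knob",k,np.hypot(*d),"q",np.arctan2(d[1],d[0])-YAW+2.171)
cv2.imwrite("pics/t4c.png",cv2.resize(t[165:265,215:330],None,fx=6,fy=6,interpolation=cv2.INTER_CUBIC))
```

```text
stub low [-13.3   0.7]
stub axis near [-13.4  -1.6]
stub axis far [ 4.3 -1.3]
stub L [-4.3 -6.1]
stub R [-4.3  5.9]
hexL [13.4 -8.5]
hexR [13.3  7.8]
jaw near low [-6.4 18.3]
jaw inner low edge [-5.4 10.2]
pad near R [-4.8 -9.7]
plateNL [-54.4  33.1]
plateNR [ -54.2 -123.5]
0
```

View pics/t4c.png

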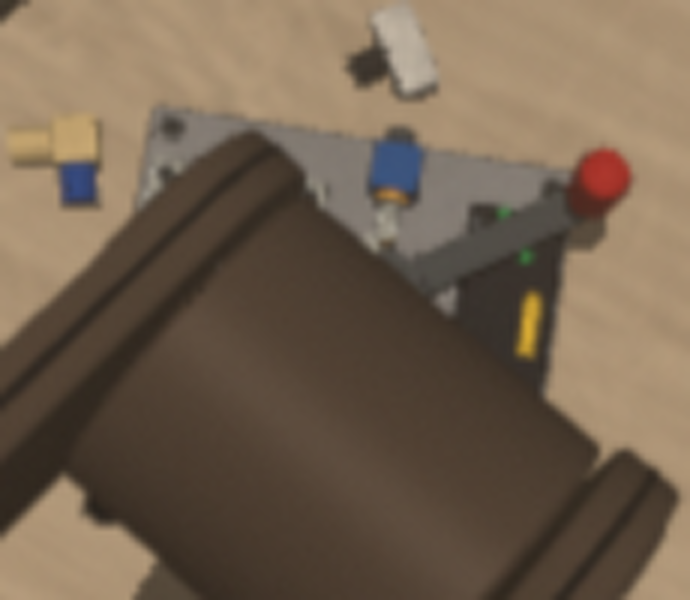

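The nozzle end reads about -13.3 mm. Landmarks with known positions read 1 to 1.5 mm high, so the true value is about -14, which is home. The axis is at y ≈ 0 and the pad is at the hexagon. The knob covers the green end, and the tee and elbow have not moved. I'll compute the lever angle as a last check and hand in.

Run:
```python
from h import *
k=onz("top",(215+(604-2.5)/6,165+(173-2.5)/6),.082);d=k[:2]-PIV;q=np.arctan2(d[1],d[0])-YAW+2.171
a,b=cv2.imread("pics/t0.png"),cv2.imread("pics/t4.png")
print("q",q,"r",np.hypot(*d),status.observe()["time"],"diff behind/left",np.abs(a[120:180,170:350].astype(int)-b[120:180,170:350]).mean())
if q>1.15: job.hand_in();print("handed in")
```

```text
q 1.2059764318341266 r 0.08393028857577702 19.3667 diff behind/left 17.47429012345679
the job is handed in; nothing more can be done
handed in
```

I pushed the nozzle home with closed fingertips and then pushed the lever over both humps to its hard stop. I backed clear and handed the job in at about 19.4 s; no verdict was given.

**What the last checks showed:**
- **Nozzle home:** two pushes stopped at the same place (clamp x -23.5 mm). After clamping, the stub end measured about -13.3 mm; clamp features of known position read 1–1.5 mm high, so it is about -14 mm, the home position.
- **Square and against the fixed jaw:** most points gave a nozzle axis within about 1 mm of the clamp axis, the worst 1.6 mm off. The stub's direction was within about 1° of square.
- **Lever:** the knob position in the top view gives 1.206 rad. It is at the green end, and the robot was pressing against the stop with about 25 N before it backed off.
- **Robot clear:** the wrist force was about 0 after backing off.

**What I could not confirm:**
- **Pad force:** I could not measure it. I infer it from the lever being at its stop and the pad lying against the hexagon.
- **Bystanders:** the tee and elbow look unmoved in the before and after top pictures. I did not check the spanner, hex key or pouch by eye; the arm did not work near them. A pixel difference of the area behind and left of the clamp came out high (17). The arm partly covers that area in the later picture, so that check settles nothing.

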